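# Dry a rinsed sample pot: peg it upside down and hold the air slide at its set-mark

## Robot

A 7-joint arm with a two-finger parallel gripper is mounted at the origin on the work surface; the furniture and walls round the work are solid. World frame = base frame: x ahead of the robot, y to its left, z up, the work surface at z = 0. Lengths are in m, angles in rad, forces in N, time in s.
With the tool pointing down it reaches from about 0.35 to 0.9 m from the base axis. Payload 7.2 kg.
Tool frame: the origin (TCP) lies at the very end of the fingers, on their centre line; the grasp point (between the pads) lies 19 mm behind it; z points along the fingers, y is the direction in which the jaws open and shut (so a half turn about z gives the same grasp; the last joint's range is limited). The gripper opens to 88 mm and grips with 3 to 60 N. Pads are 20 mm wide; open, the fingers measure 115 mm over their backs; the gripper's body (75 mm by 178 mm) begins 61 mm behind the grasp point.
Start: joints at [1.268, 0.411, -0.013, 1.596, 0.006, 1.134, -0.082], TCP at [0.145, -0.608, 0.223] pointing down, gripper open.
Joint ranges: [-2.95, 2.95], [-0.29, 1.99], [-1.47, 1.44], [0.14, 2.54], [-1.03, 4.17], [0.13, 1.85], [-2.86, 2.86]. Speed limits (rad/s): [2.39, 2.39, 3.01, 3.01, 3.14, 3.14, 3.14].

## Interface

Orientations are given as a 3x3 rotation matrix whose columns are the frame's x, y, z axes.
In Python, from rig import ctrl, snapshot, get_calibration, workorder gives the robot as it stands. The module is installed in compiled form; this text tells all that it offers.
- The arm moves only by the tool step_arm, never from a script. Its argument "increments" is a list that holds one entry, the list of rows, each a list of 5 numbers: the opening, from -1 (shut) to 1 (fully open), then the shift along the tool's x, y, z in mm, then the turn about the tool's z in degrees. A call has exactly 10 rows; each row is the pose to reach, as a shift and turn from the pose commanded when the call began, along the tool's axes at that moment; what a row does not reach only later rows make up. A row lasts 1/10 s, in which the tool goes at most 50 mm and 8.59 degrees, less where a joint would pass 70% of its speed; a pose out of reach is approached as far as the arm can. A call with a gripper value outside its range is refused whole. The fingers move at their own pace and stop on an object; "grip_force" is the grip in N (left out, the last holds). Time passes only in rows, so rows that repeat a pose let the fingers close, or fill a call up. It gives the time, the measured TCP pose, the force and the opening at its end, in the units of the state.
- ctrl.get_obs(): the state, without advancing time (a new reading comes with each control period).
- snapshot(name): name is "side" or "top" or "wrist"; returns (picture, depth): 384x512x3 uint8, blue, green, red; 384x512 float32, m along the optical axis (not along the pixel's ray), 0 where there is no reading.
- get_calibration(name): a dict with "fov_y" (degrees; the focal length in pixels is half the picture's height over the tangent of half this angle, whatever the lens; pixels are square), "cx", "cy" (the principal point, pixels), "R" (3x3) and "t" (3): a world point X has camera coordinates R X + t. Camera axes: x right, y down, z forward; pixel columns grow to the right and rows downward; lengths in m; the calibration is good to about 2 mm. A picture is of the moment at which its call begins: read the wrist's pose just before it. get_calibration takes no time and is no camera call; for the wrist camera it gives the pose at the moment of the call.
- workorder.finish_job(): hands the job in, once; it reports no verdict.
The state is a dict: "clock": time; "q": joint angles; "qvel": joint speeds; "effort": joint torques, N m; "eef_pos": TCP position; "eef_rot": TCP orientation; "contact_force": force on the tool from outside, world axes, zero at the start; "wrist_torque": the same for the moment, N m; "opening": finger opening in m.
Only numpy, scipy, OpenCV 4.12 (cv2) and the standard library are available. Lean on these libraries where they do the work, as an engineer would, in place of code of your own. Each camera call takes 0.05 s, during which the arm holds its last target.

## Task

The rinsed sample pot lies draining in the wire cradle: set it upside down, without dropping it, over the free peg of the bench dryer, so that its rim sits flat on the round seat, and let go of it. Then draw the dryer's spring-return air slide out by its black knob until the slide's pointer stands opposite the nose of the set-mark on the scale, and finish while still holding it there, since the spring shuts the air off as soon as the knob is released. Leave the pot that is already drying, the film cans and the set-mark where they are.

Things in the scene. Friction and masses are not known exactly. Their poses are not given: they have to be found in the camera images.
- pot: The rinsed sample pot: plain brown plastic cylinder, no lid, open at one end, outside diameter 42 mm, length 85 mm, wall 2.5 mm, bottom 4 mm, fine thread rings near the mouth, about 0.06 kg. Origin: centre of the outside of its closed bottom; z axis runs along the pot to the mouth. At the start it lies loose in the cradle, axis at 45 degrees to the level, mouth low, closed bottom high.
- pot_mouth (a point): Centre of the mouth (rim plane) of that pot, 85 mm from the bottom along the pot's z axis.
- cradle: Fixed draining cradle: two steel wires (6 mm thick, 24 mm apart) sloping at 45 degrees above a drip tray 130 x 80 x 10 mm high. Origin: centre of the tray's underside; x points uphill, the pot's mouth looks to -x and down. The wires are under the pot, within 15 mm of the middle plane, so its sides (y = +-21 mm) are free for fingers; its mid-length is 75 mm up. It lifts straight up and out.
- dryer: Fixed bench dryer: grey steel box 100 (x) x 300 (y) x 58 mm high. Origin: centre of its underside, on the work surface; x points to its back, y to its left. Free peg at x 0, y -90 mm; occupied peg at x 0, y +20 mm. On the left of the front an aluminium slide valve with x from -165 to -50 mm, y from 80 to 150 mm, 38 mm high, its rails 46 mm. A pipe stub stands 22 mm out of the right end.
- peg_seat (a point): Centre of the seat (disc 60 mm across with three low ribs, rib tops 64 mm above the work surface) at the foot of the free peg, level with the rib tops; axes as the dryer's. The peg is a steel rod of 20 mm diameter, its round tip 66 mm above the seat, with a collar 27 mm wide and 2 mm above the seat at its foot. A seated pot (bore 37 mm) has its rim on the ribs and its closed bottom 85 mm above it.
- drying_pot: A second, equal sample pot, already upside down on the other peg, loose. Origin: centre of its closed bottom, which is on top. To be left there.
- air_travel (a joint): How far the spring-return air slide is pulled out, in m: 0 shut (as at the start), 0.055 at its end stop; it moves towards the dryer's -x (towards the robot). A spring pulls it shut with 4 N at 0, rising by 1.2 N per 10 mm.
- air_slide: The air slide: a flat steel plate running in the valve's rails, with a black round knob standing upright on it, head of 26 mm diameter from 62 to 89 mm above the work surface, on an 11 mm stem. Origin: foot of the knob's stem on its axis, 44 mm above the work surface; axes as the dryer's. The knob can be pinched from above.
- knob_grip (a point): Centre of the knob's head, 74 mm above the work surface.
- slide_pointer (a point): Tip of the flat steel pointer on the left side of the air slide, in front of the knob (22 mm nearer the robot than the knob's axis); moves with the slide over the scale. Axes as the dryer's.
- set_mark (a joint): Place of the adjustable set-mark along the scale, in m: the value that air_travel has when the pointer stands opposite the mark's nose. Set between 0.022 and 0.042 by the user before the start; stiff (8 N to shift), not to be changed.
- mark_nose (a point): Tip of the pointed nose of the set-mark: a small steel clip with a dark thumbscrew on the left edge of the valve body, its nose pointing right onto the white scale strip. Axes as the dryer's. Pointer and nose are opposite when they have the same x along the dryer.
- film_can_a: Film can, white with a grey lid, 34 mm across, 51 mm high, standing to the right of the dryer. Origin: centre of its underside. To be left standing.
- film_can_b: Film can, black with a grey lid, same size, beside it. Origin: centre of its underside. To be left standing.

How it is judged:
On the way, in this order (a step that is already met when the one before it is completed fails the run):
1. the pot stands upside down on the free peg, rim flat on the seat, let go (horizontal distance between pot_mouth and peg_seat below 0.012 m and z of pot_mouth in the frame of peg_seat between -0.004 and 0.004 m and angle between pot's own z axis and vertical above 3.05 rad and contact force between the fingers and pot below 0.05 N and linear speed of pot below 0.02 m/s), for 0.3 s.
2. the air slide is held with its pointer opposite the set-mark (x of slide_pointer in the frame of mark_nose between -0.005 and 0.005 m and velocity of joint air_travel between -0.01 and 0.01 m/s and contact force between the fingers and air_slide above 2 N), for 1 s.
At the end, for the whole second after the job is handed in: The pot is upside down on the free peg, rim on the seat (within 4 mm in height, 12 mm sideways, upright within 5 degrees), at rest and not touched by the fingers; the fingers hold the pull knob (more than 2 N) with the slide's pointer within 5 mm of the set-mark's nose along the scale, at rest (all of step 1 and all of step 2); the arm keeps its last pose, push and grip.
It fails at once if the sample pot is dropped (contact force between the fingers and pot below 0.05 N and linear speed of pot above 0.5 m/s).
It fails at once if the pot that is already drying is shifted by more than 15 mm (distance of drying_pot from where it was at the start of the episode above 0.015 m).
It fails at once if a film can is shifted by more than 20 mm (distance of any of film_can_a, film_can_b from where it was at the start of the episode above 0.02 m).
It fails at once if the set-mark is shifted by more than 3 mm (distance of mark_nose from where it was at the start of the episode above 0.003 m).
It also fails if it takes over 48 s, if anything falls off the work surface, if the arm or the gripper's body presses on something with over 40 N, if the wrist force passes 120 N, or if a joint passes its speed limit or range.

## Working session

There is one attempt and no reset: what is moved stays moved. The work goes in short steps, Python scripts to look and compute and a tool call to move; the robot and the scene stay as the last step left them, time stands still between calls to the robot, and variables do not carry over. Pictures are saved under pics/ and viewed, and the job is handed in when it is done.

Besides the shell and the picture viewer there is one more tool, called after "Request:" in YAML: its name, and indented under it one key for each argument. step_arm: Moves the arm, as the interface text tells. Its arguments: {"type":"object","properties":{"increments":{"type":"array","items":{"type":"array","items":{"type":"array","items":{"type":"number"}}}},"grip_force":{"type":"number"}},"required":["increments"]}

```bash
mkdir -p pics; cat > h.py <<'E'
import numpy as np, cv2
from rig import ctrl, snapshot, get_calibration, workorder
def K(c):
    f=192/np.tan(np.radians(c['fov_y'])/2); return f
def cloud(c,d):
    f=K(c); v,u=np.mgrid[0:384,0:512]
    P=np.stack([(u-c['cx'])/f*d,(v-c['cy'])/f*d,d],-1)
    return (P-np.array(c['t']))@np.array(c['R'])
def proj(c,X):
    p=np.array(c['R'])@np.array(X)+np.array(c['t']); f=K(c)
    return p[0]/p[2]*f+c['cx'],p[1]/p[2]*f+c['cy']
def ray(c,u,v,z):
    f=K(c);R=np.array(c['R']);o=-R.T@np.array(c['t']);d=R.T@np.array([(u-c['cx'])/f,(v-c['cy'])/f,1])
    return o+d*(z-o[2])/d[2]
def snap(n,tag):
    c=get_calibration(n); b,d=snapshot(n); cv2.imwrite(f'pics/{tag}.png',b); np.savez(f'{tag}.npz',b=b,d=d,c=np.array(c,dtype=object)); return c,b,d
def load(tag):
    z=np.load(f'{tag}.npz',allow_pickle=True); return z['c'].item(),z['b'],z['d']
E
python3 - <<'E'
from h import *
o=ctrl.get_obs(); print({k:np.round(v,4).tolist() for k,v in o.items()})
for n in('side','top'):
    c,b,d=snap(n,n+'0'); print(n,c)
a=cv2.imread('pics/side0.png')
E
```

```text
{'clock': 0.0, 'q': [1.2678, 0.4119, -0.0127, 1.597, 0.0056, 1.1343, -0.0822], 'qvel': [0.0006, 0.0003, 0.0017, -0.0016, 0.0005, 0.0009, 0.0015], 'effort': [-0.0002, -58.7951, 0.6413, -29.1073, -0.0539, 0.0182, 0.0001], 'eef_pos': [0.1452, -0.6074, 0.2218], 'eef_rot': [[0.9726, 0.2327, -0.0005], [0.2327, -0.9726, 0.0015], [-0.0001, -0.0016, -1.0]], 'contact_force': [-0.7803, -0.0422, 0.6761], 'wrist_torque': [-0.0079, 0.0202, -0.0239], 'opening': 0.0879}
side {'fov_y': 57.695778676914145, 'cx': 253.88528720097008, 'cy': 190.80231803645813, 'R': array([[ 0.98208165, -0.18840583, -0.00434461],
       [-0.08152036, -0.40392084, -0.91115442],
       [ 0.16991193,  0.89518221, -0.41204216]]), 't': array([-0.56017182,  0.12438474,  1.07263438])}
top {'fov_y': 47.22062432573865, 'cx': 255.35378110979906, 'cy': 198.74592745933566, 'R': array([[ 0.00277549, -0.99995712,  0.00883453],
       [-0.99335601, -0.00377336, -0.11501999],
       [ 0.1150484 , -0.0084566 , -0.99332389]]), 't': array([-0.04583947,  0.56453356,  1.64997245])}
```

View pics/side0.png

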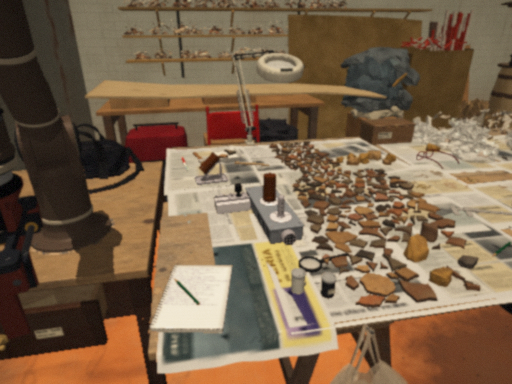

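View pics/top0.png

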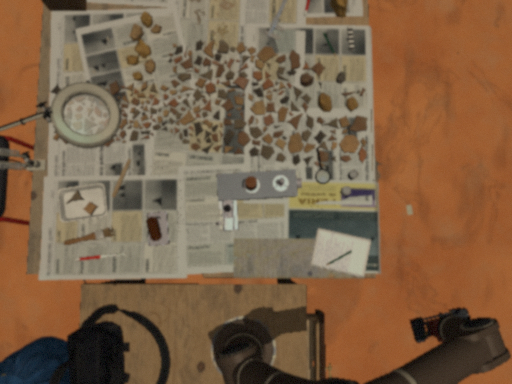

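```bash
python3 - <<'E'
from h import *
c,b,d=load('side0'); P=cloud(c,d)
cv2.imwrite('pics/s1.png',cv2.resize(b[140:300,180:340],None,fx=3.7,fy=3.7,interpolation=cv2.INTER_CUBIC))
c,b,d=load('top0'); P=cloud(c,d)
cv2.imwrite('pics/t1.png',cv2.resize(b[160:260,130:330],None,fx=4,fy=4,interpolation=cv2.INTER_CUBIC))
print('lamp',P[115,87],P[95,60], 'paper', P[250,200],P[230,350])
for (u,v) in [(155,228),(155,220),(155,236),(250,184),(280,183),(281,182),(227,208),(229,222),(265,190),(222,180)]:print(u,v,P[v,u].round(4))
z=P[...,2]; m=(z>0.03)&(d>0)
mm=np.zeros((384,512,3),np.uint8); mm[...]=np.clip(z*1000,0,255)[...,None]
cv2.imwrite('pics/t1z.png',cv2.applyColorMap(cv2.resize(mm[160:260,130:330],None,fx=4,fy=4,interpolation=0),cv2.COLORMAP_JET))
E
```

```text
lamp [0.76650309 0.45970053 0.43375169] [0.81374599 0.52562687 0.47185156] paper [0.3690405  0.1679424  0.00297589] [ 0.44767507 -0.41160903  0.00167123]
155 228 [0.4484 0.3222 0.0979]
155 220 [0.4769 0.3207 0.1085]
155 236 [0.4203 0.3284 0.0657]
250 184 [ 0.6035 -0.0237  0.1544]
280 183 [ 0.6149 -0.1339  0.106 ]
281 182 [ 0.6158 -0.1364  0.1242]
227 208 [0.5233 0.061  0.0896]
229 222 [0.4746 0.0556 0.042 ]
265 190 [ 0.595  -0.0801  0.0595]
222 180 [0.6334 0.0831 0.0541]
```

View pics/s1.png

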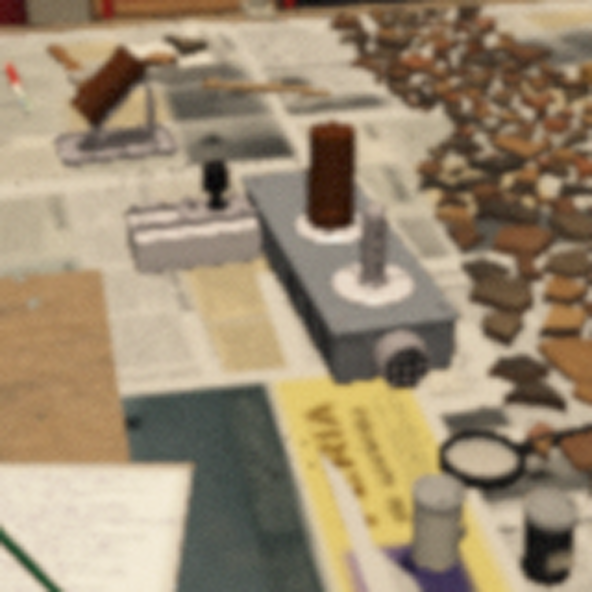

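View pics/t1.png

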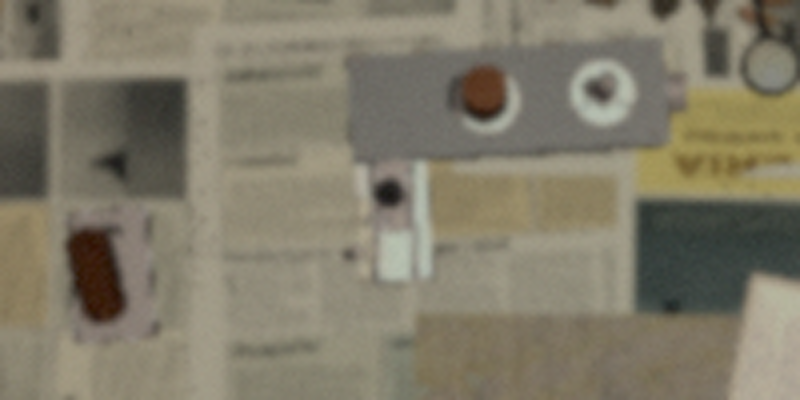

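View pics/t1z.png

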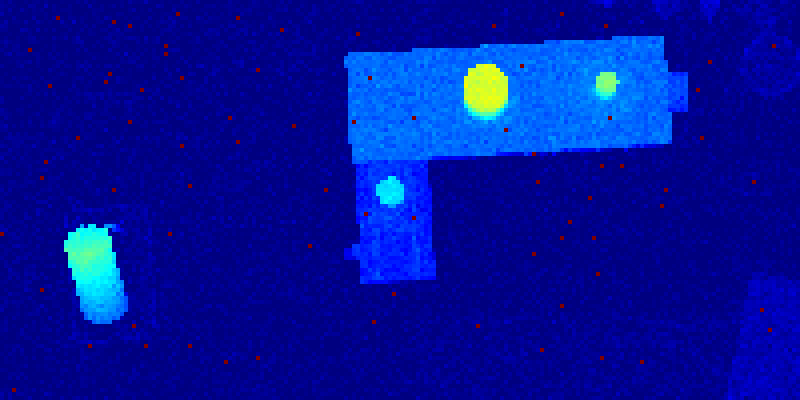

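```bash
python3 - <<'E'
from h import *
from scipy.optimize import least_squares
c,b,d=load('top0'); P=cloud(c,d); f=K(c)
# pot
pts=[]
for tag in('top0','side0'):
    cc,bb,dd=load(tag);Q=cloud(cc,dd)
    m=(dd>0)&(Q[...,2]>0.045)&(Q[...,2]<0.14)&(np.abs(Q[...,0]-.45)<.08)&(np.abs(Q[...,1]-.32)<.06)
    hsv=cv2.cvtColor(bb,cv2.COLOR_BGR2HSV); m&=(hsv[...,1]>110)
    m=cv2.erode(m.astype(np.uint8),np.ones((2,2)))>0
    q=Q[m];print(tag,len(q),q.mean(0).round(4)); pts.append(q)
def ax(p):
    a=np.array([np.cos(p[2])*np.cos(p[3]),np.sin(p[2])*np.cos(p[3]),-np.sin(p[3])]);return a
def res(p,q):
    o=np.array([p[0],p[1],p[4]]);r=q-o;a=ax(p);return np.linalg.norm(r-np.outer(r@a,a),axis=1)-0.021
for q in (pts[0],pts[1],np.vstack(pts)):
  # az of mouth direction ~ pi
  s=least_squares(res,[.45,.32,np.pi+.2,.78,.075],args=(q,),loss='soft_l1',f_scale=.002)
  p=s.x;a=ax(p);o=np.array([p[0],p[1],p[4]]);t=(q-o)@a
  print('az',np.degrees(p[2]),'el',np.degrees(p[3]),'mid',(o+a*(np.percentile(t,1)+np.percentile(t,99))/2).round(4),'len',np.percentile(t,[1,99]),'rms',np.sqrt(np.mean(s.fun**2)))
# tray
m=(d>0)
z=P[...,2]
# dryer
mb=((z>0.048)&(z<0.07)&(P[...,0]>.52)&(P[...,0]<.72)&(P[...,1]>-.25)&(P[...,1]<.15)).astype(np.uint8)
mb=cv2.morphologyEx(mb,cv2.MORPH_OPEN,np.ones((3,3)))
mz=((z>0.048)&(P[...,0]>.5)&(P[...,0]<.72)&(P[...,1]>-.25)&(P[...,1]<.15)).astype(np.uint8)
xs=P[mb>0][:,:2].astype(np.float32)
r=cv2.minAreaRect(xs*1000);print(r)
for nm,(u0,u1,v0,v1,h) in {'pot2':(240,262,170,195,.13),'peg':(272,292,172,192,.1),'knob':(220,236,198,216,.075)}.items():
    mm=np.zeros(z.shape,bool);mm[v0:v1,u0:u1]=True;mm&=(z>h)&(d>0);q=P[mm];print(nm,len(q),q.mean(0).round(4),q.max(0).round(4),q.min(0).round(4))
g=b[175:190,270:296]
E
```

```text
top0 165 [0.4455 0.3268 0.0947]
side0 149 [0.4487 0.3143 0.0799]
az 190.71940551573374 el 43.899421808529986 mid [0.4513 0.3331 0.0776] len [0.23935829 0.32095607] rms 0.004708377735291822
az 184.42952307083974 el 43.56428626629225 mid [0.4478 0.3327 0.0769] len [0.07199881 0.15046914] rms 0.002468598134916688
az 184.90045958413967 el 42.848115808017 mid [0.4508 0.3328 0.0775] len [0.20962033 0.29181525] rms 0.003891101284599383
((617.966796875, -49.587615966796875), (105.17676544189453, 306.56829833984375), 3.7356679439544678)
pot2 110 [ 0.6133 -0.0272  0.1491] [ 0.6336 -0.0093  0.1609] [ 0.5941 -0.0452  0.135 ]
peg 28 [ 0.6218 -0.1371  0.1236] [ 0.6314 -0.1288  0.1327] [ 0.6144 -0.148   0.106 ]
knob 39 [0.5261 0.0607 0.089 ] [0.5382 0.0724 0.0961] [0.5154 0.05   0.0823]
```

Request:
step_arm:
  increments:
    - [[1,45,-27,-20,0],[1,90,-54,-40,0],[1,135,-81,-60,0],[1,180,-108,-80,0],[1,225,-135,-80,0],[1,270,-162,-80,0],[1,315,-189,-80,1],[1,350,-220,-80,2],[1,390,-245,-80,4],[1,428,-265,-80,6]]
  grip_force: 5

```text
clock: 1.1
eef_pos: [0.4882, -0.2606, 0.3027]
eef_rot: [[0.992, 0.128, -0.0], [0.128, -0.992, -0.0], [-0.0, 0.0, -1.0]]
contact_force: [1.0, -0.9, -0.1]
opening: 0.0877
```

```bash
python3 - <<'E'
from h import *
o=ctrl.get_obs(); R=o['eef_rot'];print(o['clock'],o['eef_pos'],np.degrees(np.arctan2(R[1][0],R[0][0])),np.round(R,3).tolist())
print((np.array(R).T@(np.array([.40,.32,.30])-o['eef_pos'])*1000).round(1))
E
```

```text
1.1 [ 0.48817153 -0.26057357  0.30265431] 7.3630049492603735 [[0.992, 0.128, -0.0], [0.128, -0.992, -0.0], [-0.0, 0.0, -1.0]]
[ -13.  -587.1    2.6]
```

Request:
step_arm:
  increments:
    - [[1,0,-40,0,0],[1,0,-85,0,0],[1,0,-130,0,0],[1,0,-175,0,0],[1,0,-220,0,0],[1,0,-260,0,0],[1,0,-290,0,0],[1,0,-300,0,0],[1,0,-300,0,0],[1,0,-300,0,0]]

```text
clock: 2.1
eef_pos: [0.4488, 0.0336, 0.3024]
eef_rot: [[0.992, 0.128, -0.0], [0.128, -0.992, -0.001], [-0.0, 0.001, -1.0]]
contact_force: [0.1, -0.5, 0.4]
opening: 0.0879
```

```bash
python3 - <<'E'
from h import *
o=ctrl.get_obs(); print(o['clock'],o['eef_pos'])
c,b,d=snap('wrist','w1');print(c)
E
```

```text
2.1 [0.44875557 0.03358354 0.30238979]
{'fov_y': 60.997386474146666, 'cx': 258.847757552165, 'cy': 188.95301690712222, 'R': array([[ 1.29487880e-01, -9.91581005e-01, -6.67325723e-06],
       [-9.52644075e-01, -1.24405080e-01,  2.77475483e-01],
       [-2.75140248e-01, -3.59233549e-02, -9.60732719e-01]]), 't': array([-0.02536888,  0.37600597,  0.59224282])}
```

View pics/w1.png

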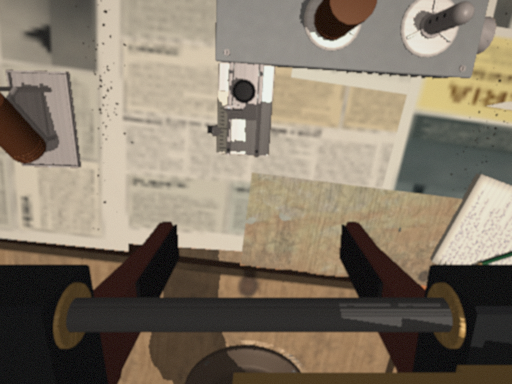

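```bash
python3 - <<'E'
from h import *
c,b,d=load('w1');P=cloud(c,d)
cv2.imwrite('pics/w1z.png',cv2.resize(b[55:165,195:285],None,fx=5.4,fy=5.4,interpolation=cv2.INTER_CUBIC))
E
```

```text
(no output)
```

View pics/w1z.png

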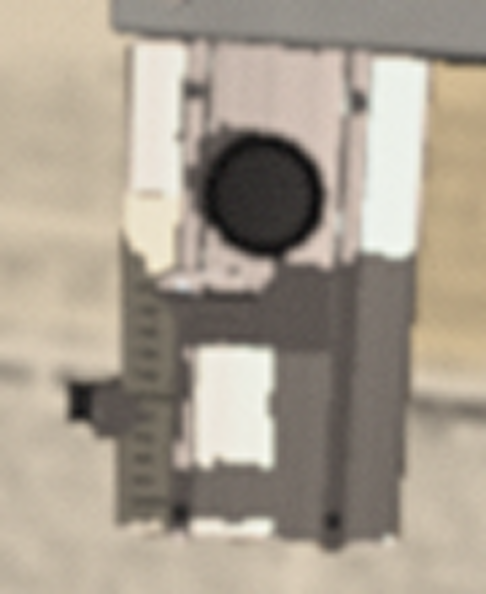

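Request:
step_arm:
  increments:
    - [[1,-5,-40,0,0],[1,-15,-85,0,0],[1,-22,-130,0,0],[1,-30,-175,0,0],[1,-38,-220,0,0],[1,-45,-260,0,0],[1,-50,-290,0,0],[1,-50,-300,0,0],[1,-50,-300,0,0],[1,-50,-300,0,0]]

```text
clock: 3.15
eef_pos: [0.3613, 0.3243, 0.3022]
eef_rot: [[0.992, 0.127, -0.0], [0.127, -0.992, -0.001], [-0.001, 0.001, -1.0]]
contact_force: [-0.3, -0.8, 0.7]
opening: 0.0877
```

```bash
python3 - <<'E'
from h import *
o=ctrl.get_obs(); print(o['clock'],o['eef_pos'])
c,b,d=snap('wrist','w2');
E
```

```text
3.15 [0.36128763 0.32426269 0.30220018]
```

View pics/w2.png

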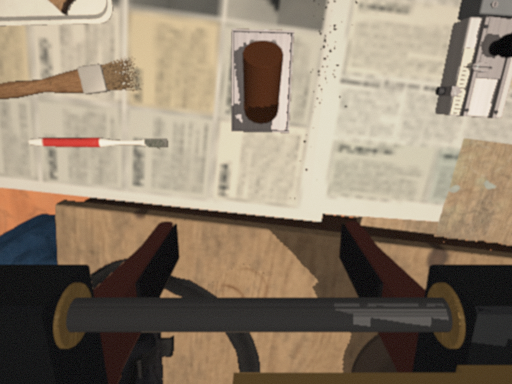

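```bash
python3 - <<'E'
from h import *
from scipy.optimize import least_squares
c,b,d=load('w2'); P=cloud(c,d)
hsv=cv2.cvtColor(b,cv2.COLOR_BGR2HSV)
m=(d>0)&(P[...,2]>0.045)&(P[...,2]<0.14)
m[:25]=0;m[140:]=0;m[:,:220]=0;m[:,300:]=0
m=cv2.erode(m.astype(np.uint8),np.ones((3,3)))>0
q=P[m];print(len(q))
def ax(p): return np.array([np.cos(p[2])*np.cos(p[3]),np.sin(p[2])*np.cos(p[3]),-np.sin(p[3])])
def res(p,q):
    o=np.array([p[0],p[1],p[4]]);r=q-o;a=ax(p);return np.linalg.norm(r-np.outer(r@a,a),axis=1)-0.021
q0=q
for it in range(3):
  s=least_squares(lambda p:np.r_[res(p,q),(p[0]-.45)],[.45,.33,np.pi+.1,.78,.075],loss='soft_l1',f_scale=.0015)
  k=np.abs(res(s.x,q))<.004;q=q[k]
p=s.x;a=ax(p);o=np.array([p[0],p[1],p[4]]);t=(q-o)@a
print('az',np.degrees(p[2]),'el',np.degrees(p[3]),'o',o.round(4),'t',np.percentile(t,[0.5,2,98,99.5]),'rms',np.std(res(p,q)),len(q))
for t0 in (np.percentile(t,1)):=0,) if 0 else ():pass
print('bottomend',o+a*np.percentile(t,1),'mouth',o+a*np.percentile(t,99))
# tray
mt=(d>0)&(np.abs(P[...,2]-.011)<.004)
g=cv2.cvtColor(b,cv2.COLOR_BGR2GRAY)
mt[:20]=0;mt[145:]=0;mt[:,:215]=0;mt[:,305:]=0
mt=cv2.morphologyEx((mt|m).astype(np.uint8),cv2.MORPH_OPEN,np.ones((5,5)))
n,l,st,ce=cv2.connectedComponentsWithStats(mt);i=1+np.argmax(st[1:,4]);vv,uu=np.where(l==i)
w=np.array([ray(c,u,v,.01)[:2] for u,v in zip(uu,vv) ],np.float32)*1000
print(cv2.minAreaRect(w))
E
```

```text
File "<stdin>", line 18
    for t0 in (np.percentile(t,1)):=0,) if 0 else ():pass
                                      ^
SyntaxError: unmatched ')'
```

```bash
cat > potfit.py <<'E'
from h import *
from scipy.optimize import least_squares
c,b,d=load('w2'); P=cloud(c,d)
m=(d>0)&(P[...,2]>0.045)&(P[...,2]<0.14)
m[:25]=0;m[140:]=0;m[:,:220]=0;m[:,300:]=0
m=cv2.erode(m.astype(np.uint8),np.ones((3,3)))>0
q=P[m];print(len(q))
def ax(p): return np.array([np.cos(p[2])*np.cos(p[3]),np.sin(p[2])*np.cos(p[3]),-np.sin(p[3])])
def res(p,q):
    o=np.array([p[0],p[1],p[4]]);r=q-o;a=ax(p);return np.linalg.norm(r-np.outer(r@a,a),axis=1)-0.021
for it in range(3):
  s=least_squares(lambda p:np.r_[res(p,q),(p[0]-.45)],[.45,.33,np.pi+.1,.78,.075],loss='soft_l1',f_scale=.0015)
  k=np.abs(res(s.x,q))<.004;q=q[k]
p=s.x;a=ax(p);o=np.array([p[0],p[1],p[4]]);t=(q-o)@a
print('az',np.degrees(p[2]),'el',np.degrees(p[3]),'o',o.round(4),'t',np.percentile(t,[0.5,2,98,99.5]),'rms',np.std(res(p,q)),len(q))
print('bottomend',o+a*np.percentile(t,1),'mouth',o+a*np.percentile(t,99))
g=cv2.cvtColor(b,cv2.COLOR_BGR2GRAY)
# tray corners by pixel
cs=[(234,31),(292,33),(288,131),(232,130)]
w=[ray(c,u,v,.01) for u,v in cs];print(np.round(w,4).tolist())
mid=(w[0]+w[1])/2-(w[2]+w[3])/2;print('tray yaw',np.degrees(np.arctan2(mid[1],mid[0])),np.mean(w,0))
cv2.imwrite('pics/w2z.png',cv2.resize(b[20:140,210:310],None,fx=5,fy=5,interpolation=cv2.INTER_CUBIC))
E
python3 potfit.py
```

```text
2543
az 185.85603762637245 el 44.265791525988824 o [0.45   0.3324 0.0752] t [-0.04204895 -0.04167468  0.03746152  0.03945952] rms 0.0009004918119171315 1979
bottomend [0.47985856 0.33542267 0.10444381] mouth [0.42250685 0.32954041 0.04825018]
[[0.5103, 0.3747, 0.01], [0.5175, 0.3012, 0.01], [0.3946, 0.2873, 0.01], [0.386, 0.3641, 0.01]]
tray yaw 5.670744928402963 [0.45209253 0.3318041  0.01      ]
```

View pics/w2z.png

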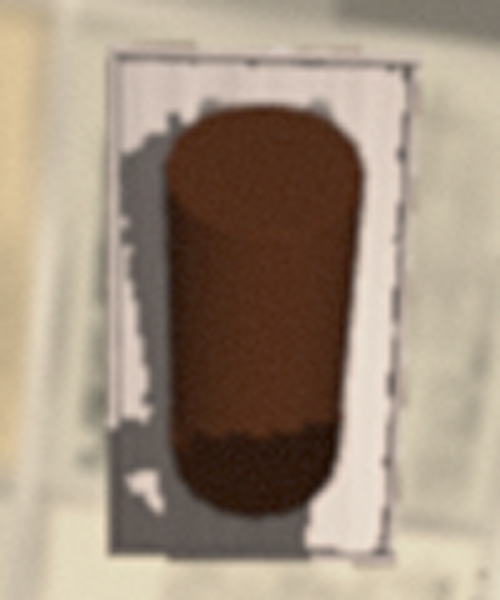

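Request:
step_arm:
  increments:
    - [[1,40,2,20,1.5],[1,80,3,60,1.5],[1,105,4,100,1.5],[1,108,4,140,1.5],[1,108,4,180,1.5],[1,108,4,210,1.5],[1,108,4,227,1.5],[1,108,4,227,1.5],[1,108,4,227,1.5],[1,108,4,227,1.5]]
  grip_force: 8

```text
clock: 4.2
eef_pos: [0.4688, 0.336, 0.0771]
eef_rot: [[0.995, 0.103, 0.002], [0.103, -0.995, 0.001], [0.002, -0.001, -1.0]]
contact_force: [-0.6, -0.1, -0.4]
opening: 0.0879
```

```bash
python3 - <<'E'
from h import *
c,b,d=snap('wrist','w3')
E
```

```text
(no output)
```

View pics/w3.png

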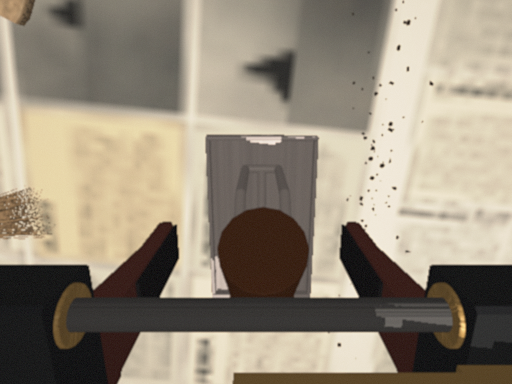

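Request:
step_arm:
  increments:
    - [[-0.2,0,0,0,0],[-0.2,0,0,0,0],[-0.2,0,0,0,0],[-0.2,0,0,0,0],[-0.2,0,0,0,0],[-0.2,0,0,0,0],[-0.2,0,0,0,0],[-0.2,0,0,-5,0],[-0.2,0,0,-15,0],[-0.2,0,0,-25,0]]
  grip_force: 8

```text
clock: 5.25
eef_pos: [0.4676, 0.3366, 0.1015]
eef_rot: [[0.995, 0.104, -0.0], [0.104, -0.995, 0.001], [0.0, -0.001, -1.0]]
contact_force: [0.4, 0.4, -0.1]
opening: 0.0425
```

```bash
python3 - <<'E'
from h import *
o=ctrl.get_obs();print(o['opening'],o['eef_pos'])
c,b,d=snap('wrist','w4')
E
```

```text
0.04253816569810041 [0.4676145  0.33659923 0.10152498]
```

View pics/w4.png

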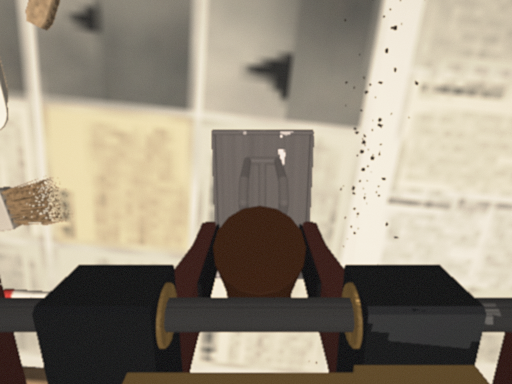

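Request:
step_arm:
  increments:
    - [[-0.2,0,0,-40,0],[-0.2,0,0,-80,0],[-0.2,0,20,-120,0],[-0.2,0,55,-155,0],[-0.2,0,95,-180,0],[-0.2,0,140,-180,0],[-0.2,0,185,-180,0],[-0.2,-5,230,-180,0],[-0.2,-10,275,-180,0],[-0.2,-15,320,-180,0]]

```text
clock: 6.3
eef_pos: [0.4857, 0.0147, 0.2814]
eef_rot: [[0.995, 0.104, 0.002], [0.104, -0.995, -0.0], [0.002, 0.0, -1.0]]
contact_force: [1.3, -0.6, -0.7]
opening: 0.0426
```

Request:
step_arm:
  increments:
    - [[-0.2,0,40,0,0],[-0.2,0,75,0,0],[-0.2,0,105,0,0],[-0.2,0,125,0,0],[-0.2,0,138,0,0],[-0.2,0,138,0,0],[-0.2,0,138,0,0],[-0.2,0,138,0,0],[-0.2,0,138,0,0],[-0.2,0,138,0,0]]

```text
clock: 7.3
eef_pos: [0.5003, -0.1201, 0.2808]
eef_rot: [[0.994, 0.105, 0.0], [0.105, -0.994, -0.0], [0.0, 0.0, -1.0]]
contact_force: [0.4, -0.9, -0.2]
opening: 0.0425
```

```bash
python3 - <<'E'
from h import *
o=ctrl.get_obs();print(o['opening'],o['eef_pos'])
c,b,d=snap('wrist','w5')
c,b,d=snap('side','s5')
cv2.imwrite('pics/s5z.png',cv2.resize(b[110:290,200:370],None,fx=3.3,fy=3.3,interpolation=cv2.INTER_CUBIC))
E
```

```text
0.042549823381006956 [ 0.50034483 -0.12013249  0.28076043]
```

View pics/w5.png

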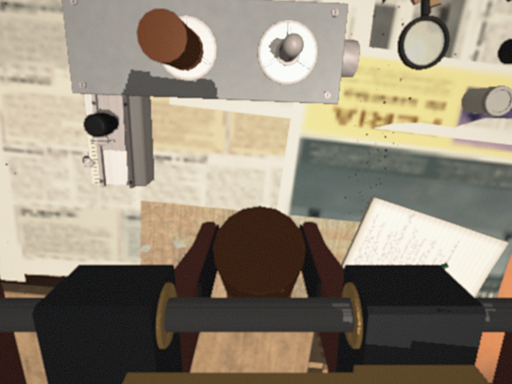

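View pics/s5z.png

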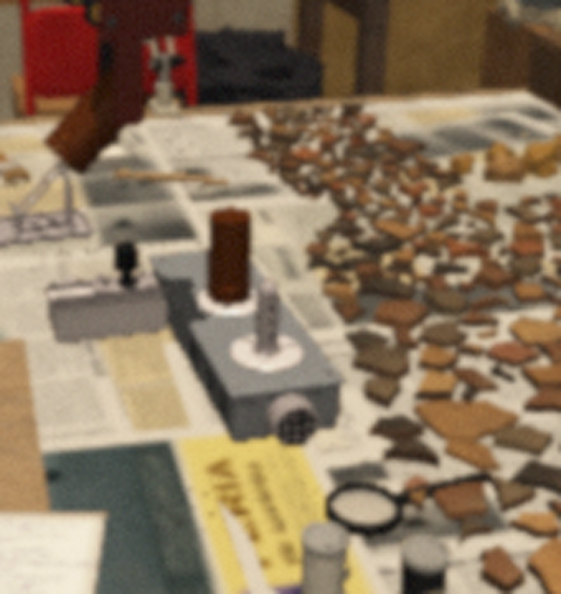

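```bash
cat > peg.py <<'E'
from h import *
c,b,d=load('w5');P=cloud(c,d);g=cv2.cvtColor(b,cv2.COLOR_BGR2GRAY)
m=np.zeros_like(g);m[10:95,245:332]=(g[10:95,245:332]>175)*255
cn,_=cv2.findContours(m,0,1);k=max(cn,key=cv2.contourArea);h=cv2.convexHull(k);e=cv2.fitEllipse(h);print('ell',e)
pts=np.array([ray(c,*p[0],.063)[:2] for p in h],np.float32)*1000
print('circ',cv2.minEnclosingCircle(pts)); print('ell w',cv2.fitEllipse(pts))
sel=np.zeros_like(g,bool);sel[15:90,250:325]=True;sel&=(d>0)
q=P[sel&(P[...,2]>.1)];print('peg pts',len(q),q.mean(0),q[:,2].max(), 'seat z',np.median(P[(m>0)&(d>0)][:,2]))
q=P[sel&(P[...,2]>.075)&(P[...,2]<.122)];print('peg side',q.mean(0))
# dryer box front edge in image -> yaw
cs=[(84,93),(327,95+8)]
mb=(d>0)&(P[...,2]>.05)&(P[...,2]<.0615);mb=cv2.morphologyEx(mb.astype(np.uint8),cv2.MORPH_OPEN,np.ones((3,3)))
n,l,st,ce=cv2.connectedComponentsWithStats(mb);i=1+np.argmax(st[1:,4])
vs=[];
for u in range(180,330,5):
    v=np.where(l[:,u]==i)[0].max(); vs.append(ray(c,u,v+.5,.058)[:2])
vs=np.array(vs);k=np.polyfit(vs[:,1],vs[:,0],1);print('yaw from front edge',-np.degrees(np.arctan(k[0])))
# film can
print('canA',P[100,490],'potbottom',P[235,260])
E
python3 peg.py
```

```text
ell ((289.8977966308594, 74.81155395507812), (90.54595947265625, 110.9006118774414), 10.768660545349121)
circ ((603.5491943359375, -142.6650390625), 53.09956741333008)
ell w ((598.4503173828125, -144.43243408203125), (100.05220031738281, 115.61326599121094), 86.50414276123047)
peg pts 468 [ 0.62232401 -0.1374461   0.12475432] 0.13137941446953147 seat z 0.06094520366742378
peg side [ 0.61726196 -0.13459193  0.10289016]
yaw from front edge 3.8981579103843838
canA [ 0.59913287 -0.38054605  0.04979026] potbottom [ 0.5152161  -0.1196749   0.30606568]
```

```bash
python3 - <<'E'
from h import *
c,b,d=load('w5');P=cloud(c,d);g=cv2.cvtColor(b,cv2.COLOR_BGR2GRAY)
m=np.zeros_like(g);m[12:90,252:324]=((g>165)&(P[...,2]>.052))[12:90,252:324]*255
m=cv2.morphologyEx(m,cv2.MORPH_OPEN,np.ones((3,3)))
cn,_=cv2.findContours(m,0,1);k=max(cn,key=cv2.contourArea);h=cv2.convexHull(k)
pts=np.array([ray(c,*p[0],.062)[:2] for p in h],np.float32)*1000
print('circ',cv2.minEnclosingCircle(pts),cv2.fitEllipse(pts),cv2.fitEllipse(h))
# from dryer pose
th=np.radians(3.8);R=np.array([[np.cos(th),-np.sin(th)],[np.sin(th),np.cos(th)]])
print(np.array([.618,-.0496])+R@[0,-.09])
z=P[...,2]; q=P[12:90,252:324].reshape(-1,3); q=q[(q[:,2]>.126)&(q[:,2]<.14)];print('tip',len(q),q.mean(0))
# check calibration: TCP/pot bottom disc centre vs depth plane
pb=P[205:300,214:306].reshape(-1,3); 
E
```

```text
circ ((622.4189453125, -139.78421020507812), 54.03114700317383) ((619.0672607421875, -147.2871551513672), (89.32855987548828, 115.0863265991211), 27.31849479675293) ((295.330322265625, 55.984580993652344), (85.73558044433594, 108.76264190673828), 62.07969665527344)
[ 0.62396465 -0.13940213]
tip 266 [ 0.62351987 -0.13810934  0.12827834]
```

Request:
step_arm:
  increments:
    - [[-0.2,40,7,0,0],[-0.2,80,15,0,0],[-0.2,120,22,0,0],[-0.2,155,29,10,0],[-0.2,170,32,30,0],[-0.2,170,32,55,0],[-0.2,170,32,75,0],[-0.2,170,32,80,0],[-0.2,170,32,80,0],[-0.2,170,32,80,0]]

```text
clock: 8.4
eef_pos: [0.6732, -0.1352, 0.2019]
eef_rot: [[0.995, 0.104, 0.002], [0.104, -0.995, -0.0], [0.002, 0.0, -1.0]]
contact_force: [0.1, 0.5, -0.5]
opening: 0.0424
```

```bash
python3 - <<'E'
from h import *
o=ctrl.get_obs();print(o['opening'],o['eef_pos'])
c,b,d=snap('side','s6')
cv2.imwrite('pics/s6z.png',cv2.resize(b[130:270,200:340],None,fx=4,fy=4,interpolation=cv2.INTER_CUBIC))
E
```

```text
0.04241630513695105 [ 0.67322185 -0.13520244  0.20189332]
```

View pics/s6z.png

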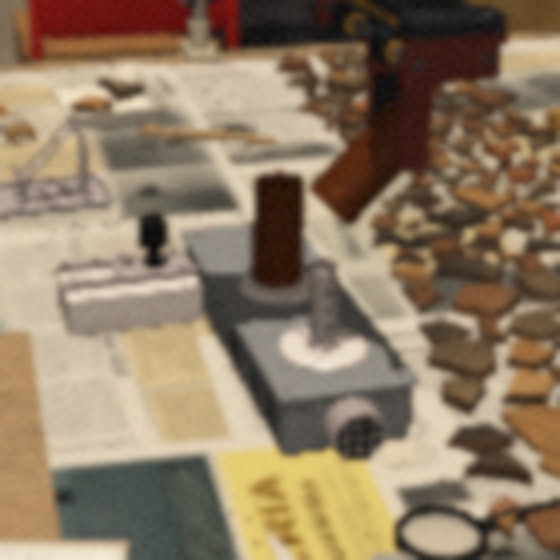

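```bash
python3 - <<'E'
from h import *
c,b,d=load('s6')
z=lambda X:tuple(np.round((np.array(proj(c,X))-[200,130])*4,0))
u=np.array([.995,.104,0]);k=np.array([0,0,1])
G=np.array([.6732,-.1352,.2209]);a=-(u+k)*.7071;n=(u-k)*.7071
M=G+.07*a
print('M',z(M),'lowlip',z(M+.021*n),'uplip',z(M-.021*n),'bottom',z(G-.015*a),'tip',z([.6238,-.139,.130]))
E
```

```text
M (np.float64(327.0), np.float64(206.0)) lowlip (np.float64(346.0), np.float64(223.0)) uplip (np.float64(307.0), np.float64(189.0)) bottom (np.float64(410.0), np.float64(117.0)) tip (np.float64(324.0), np.float64(259.0))
```

Request:
step_arm:
  increments:
    - [[-0.2,-1,0,8,0],[-0.2,-1,0,16,0],[-0.2,-1,0,24,0],[-0.2,-1,0,31,0],[-0.2,-1,0,37,0],[-0.2,-1,0,42,0],[-0.2,-1,0,42,0],[-0.2,-1,0,42,0],[-0.2,-1,0,42,0],[-0.2,-1,0,42,0]]

```text
clock: 9.45
eef_pos: [0.6719, -0.1353, 0.1591]
eef_rot: [[0.995, 0.104, 0.001], [0.104, -0.995, -0.0], [0.001, 0.0, -1.0]]
contact_force: [-0.4, 0.4, -1.0]
opening: 0.0426
```

```bash
python3 - <<'E'
from h import *
o=ctrl.get_obs();print(o['opening'],o['eef_pos'],o['contact_force'])
c,b,d=snap('side','s7')
cv2.imwrite('pics/s7z.png',cv2.resize(b[130:270,200:340],None,fx=4,fy=4,interpolation=cv2.INTER_CUBIC))
E
```

```text
0.04263664731772822 [ 0.67193264 -0.13530384  0.15906745] [-0.38825949  0.36283339 -0.97643652]
```

View pics/s7z.png

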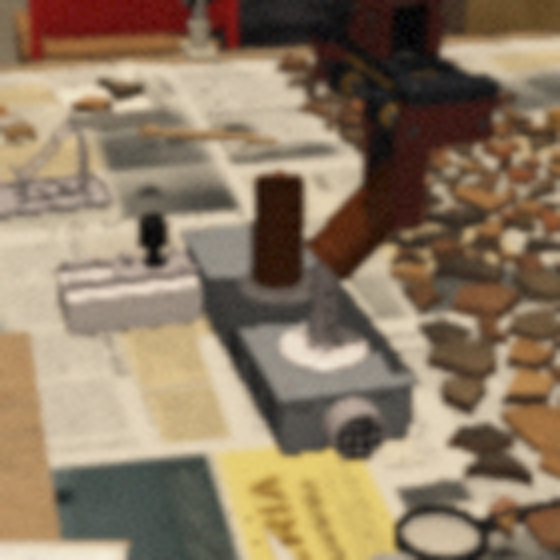

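Request:
step_arm:
  increments:
    - [[-0.2,-4,0,0,0],[-0.2,-8,0,0,0],[-0.2,-12,0,0,0],[-0.2,-16,0,0,0],[-0.2,-20,0,0,0],[-0.2,-24,0,0,0],[-0.2,-28,0,0,0],[-0.2,-32,0,0,0],[-0.2,-32,0,0,0],[-0.2,-32,0,0,0]]

```text
clock: 10.5
eef_pos: [0.6395, -0.1387, 0.1585]
eef_rot: [[0.995, 0.104, -0.001], [0.104, -0.995, -0.0], [-0.001, -0.0, -1.0]]
contact_force: [0.8, 0.9, -0.1]
opening: 0.0429
```

```bash
python3 - <<'E'
from h import *
o=ctrl.get_obs();print(o['opening'],o['eef_pos'],o['contact_force'])
c,b,d=snap('side','s8')
cv2.imwrite('pics/s8z.png',cv2.resize(b[130:270,200:340],None,fx=4,fy=4,interpolation=cv2.INTER_CUBIC))
E
```

```text
0.042931066167438005 [ 0.63948283 -0.1386807   0.15848227] [ 0.81414639  0.89355226 -0.14456222]
```

View pics/s8z.png

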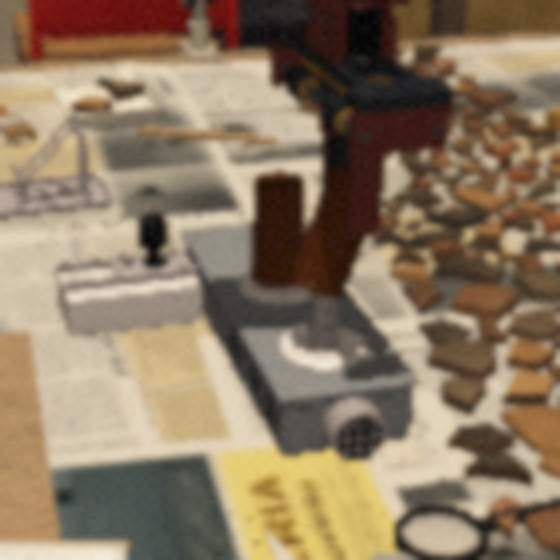

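Pivoting works (axis now ~20° off vertical). Continue.

Request:
step_arm:
  increments:
    - [[-0.2,-4,0,0,0],[-0.2,-8,0,0,0],[-0.2,-12,0,0,0],[-0.2,-16,0,0,0],[-0.2,-20,0,0,0],[-0.2,-23,0,0,0],[-0.2,-25,0,0,0],[-0.2,-26,0,0,0],[-0.2,-26,0,0,0],[-0.2,-26,0,0,0]]

```text
clock: 11.55
eef_pos: [0.614, -0.1413, 0.1587]
eef_rot: [[0.995, 0.104, 0.0], [0.104, -0.995, -0.0], [0.0, 0.0, -1.0]]
contact_force: [0.5, -0.2, -1.0]
opening: 0.0428
```

```bash
python3 - <<'E'
from h import *
o=ctrl.get_obs();print(o['opening'],o['eef_pos'],o['contact_force'])
c,b,d=snap('side','s9')
cv2.imwrite('pics/s9z.png',cv2.resize(b[150:240,230:320],None,fx=6.6,fy=6.6,interpolation=cv2.INTER_CUBIC))
E
```

```text
0.042811171759235205 [ 0.61404004 -0.14131917  0.15872323] [ 0.45125391 -0.16821086 -0.96055446]
```

View pics/s9z.png

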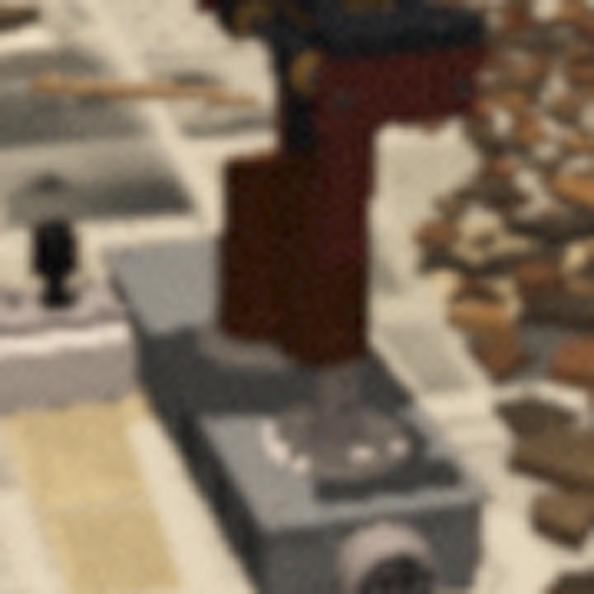

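Request:
step_arm:
  increments:
    - [[-0.2,5,0,0,0],[-0.2,10,-1,0,0],[-0.2,10,-1,0,0],[-0.2,10,-1,8,0],[-0.2,10,-1,16,0],[-0.2,10,-1,24,0],[-0.2,10,-1,31,0],[-0.2,10,-1,37,0],[-0.2,10,-1,40,0],[-0.2,10,-1,40,0]]

```text
clock: 12.6
eef_pos: [0.6236, -0.1393, 0.1181]
eef_rot: [[0.995, 0.104, -0.001], [0.104, -0.995, 0.0], [-0.001, -0.0, -1.0]]
contact_force: [0.6, -0.3, -0.3]
opening: 0.0427
```

```bash
python3 - <<'E'
from h import *
o=ctrl.get_obs();print(o['opening'],o['eef_pos'],o['contact_force'])
c,b,d=snap('side','s10')
cv2.imwrite('pics/s10z.png',cv2.resize(b[150:240,230:320],None,fx=6.6,fy=6.6,interpolation=cv2.INTER_CUBIC))
c,b,d=snap('wrist','w10');P=cloud(c,d);q=P[215:290,230:290].reshape(-1,3);q=q[q[:,2]>.13];print(np.median(q,0)); cv2.imwrite('pics/w10.png',b)
A=np.c_[q[:,:2],np.ones(len(q))];s=np.linalg.lstsq(A,q[:,2],rcond=None)[0];print(s)
E
```

```text
0.0426824121281889 [ 0.62356097 -0.1392716   0.11806272] [ 0.63395628 -0.33050065 -0.26428873]
[ 0.63452108 -0.13897901  0.15261183]
[0.14567811 0.0199746  0.06150316]
```

View pics/s10z.png

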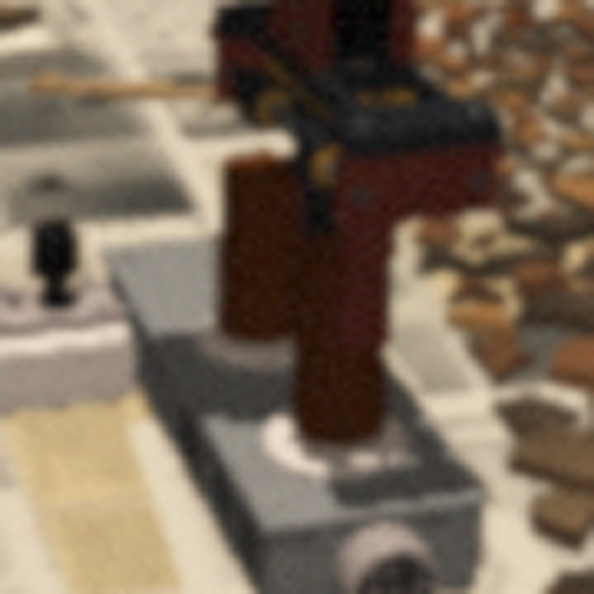

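View pics/w10.png

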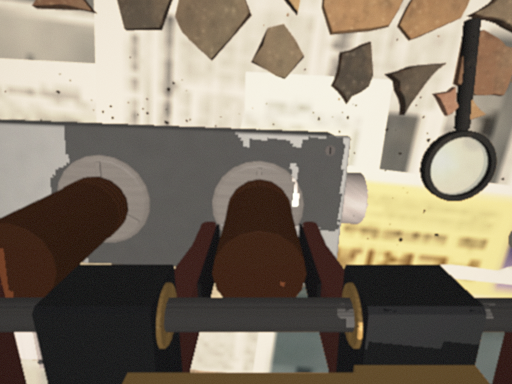

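Request:
step_arm:
  increments:
    - [[-0.2,0,0,2,0],[-0.2,0,0,3,0],[-0.2,0,0,4,0],[-0.2,0,0,4,0],[-0.2,0,0,4,0],[-0.2,0,0,4,0],[-0.2,0,0,4,0],[-0.2,0,0,4,0],[-0.2,0,0,4,0],[-0.2,0,0,4,0]]
  grip_force: 4

```text
clock: 13.7
eef_pos: [0.6241, -0.1393, 0.1149]
eef_rot: [[0.995, 0.104, 0.001], [0.104, -0.995, -0.0], [0.001, 0.0, -1.0]]
contact_force: [0.0, 0.3, 3.5]
opening: 0.0426
```

```bash
python3 - <<'E'
from h import *
o=ctrl.get_obs();print(o['opening'],o['eef_pos'],o['contact_force'])
c,b,d=snap('wrist','w11');P=cloud(c,d);q=P[228:290,235:285].reshape(-1,3);q=q[(q[:,2]>.1)];print(len(q),np.median(q,0),np.percentile(q[:,2],[5,25,50,75,95]))
A=np.c_[q[:,:2],np.ones(len(q))]
for i in range(5):
  s=np.linalg.lstsq(A,q[:,2],rcond=None)[0];r=np.abs(A@s-q[:,2]);k=r<max(.0015,np.percentile(r,80));A=A[k];q=q[k]
print(s,len(q),q.mean(0))
E
```

```text
0.04261486860835195 [ 0.62407809 -0.13929705  0.1149042 ] [0.04615953 0.30311048 3.53500156]
3100 [ 0.63192959 -0.13927472  0.14916806] [0.14724041 0.14874261 0.14916806 0.14957003 0.15016288]
[0.02593686 0.00476017 0.1335323 ] 2469 [ 0.63118968 -0.13931418  0.14924022]
```

Request:
step_arm:
  increments:
    - [[0.05,0,0,3.5,0],[0.1,0,0,3.5,0],[0.2,0,0,3.5,0],[0.4,0,0,3.5,0],[0.6,0,0,3.5,0],[0.6,0,0,-5,0],[0.6,0,0,-25,0],[0.6,0,0,-50,0],[0.6,0,0,-75,0],[0.6,0,0,-100,0]]

```text
clock: 14.75
eef_pos: [0.6239, -0.1392, 0.2164]
eef_rot: [[0.995, 0.104, 0.001], [0.104, -0.995, -0.0], [0.001, 0.0, -1.0]]
contact_force: [0.0, -0.6, -0.0]
opening: 0.0702
```

```bash
python3 - <<'E'
from h import *
o=ctrl.get_obs();print(o['opening'],o['eef_pos'],o['contact_force'])
c,b,d=snap('side','s12')
cv2.imwrite('pics/s12z.png',cv2.resize(b[130:250,210:330],None,fx=5,fy=5,interpolation=cv2.INTER_CUBIC))
c,b,d=snap('top','t12');P=cloud(c,d);
E
```

```text
0.07022931392304725 [ 0.62385481 -0.13920089  0.21641529] [ 0.0204328  -0.56498728 -0.03251484]
```

View pics/s12z.png

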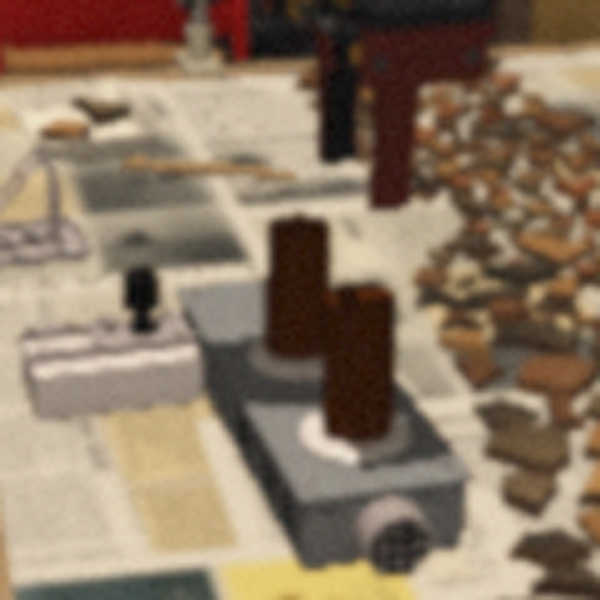

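Request:
step_arm:
  increments:
    - [[0.6,-10,-5,-30,0],[0.6,-40,-35,-44,0],[0.6,-70,-70,-44,1],[0.6,-100,-105,-44,2],[0.6,-130,-140,-44,2],[0.6,-155,-175,-44,2],[0.6,-172,-205,-44,2],[0.6,-172,-218,-44,2],[0.6,-172,-218,-44,2],[0.6,-172,-218,-44,2]]

```text
clock: 15.85
eef_pos: [0.4303, 0.0592, 0.2586]
eef_rot: [[0.998, 0.069, 0.0], [0.069, -0.998, -0.0], [0.0, 0.0, -1.0]]
contact_force: [0.0, 0.3, -0.4]
opening: 0.0702
```

```bash
python3 - <<'E'
from h import *
o=ctrl.get_obs();R=o['eef_rot'];print(o['opening'],o['eef_pos'],np.degrees(np.arctan2(R[1][0],R[0][0])))
c,b,d=snap('wrist','w13')
u,v=map(int,proj(c,[.50,.06,.046]));print(u,v)
v0=max(0,v-55);u0=u-60
print(u0,v0)
cv2.imwrite('pics/w13z.png',cv2.resize(b[v0:v0+120,u0:u0+120],None,fx=5,fy=5,interpolation=cv2.INTER_CUBIC))
E
```

```text
0.07019811749388616 [0.43031917 0.05915544 0.25860946] 3.9602493237885836
261 101
201 46
```

View pics/w13z.png

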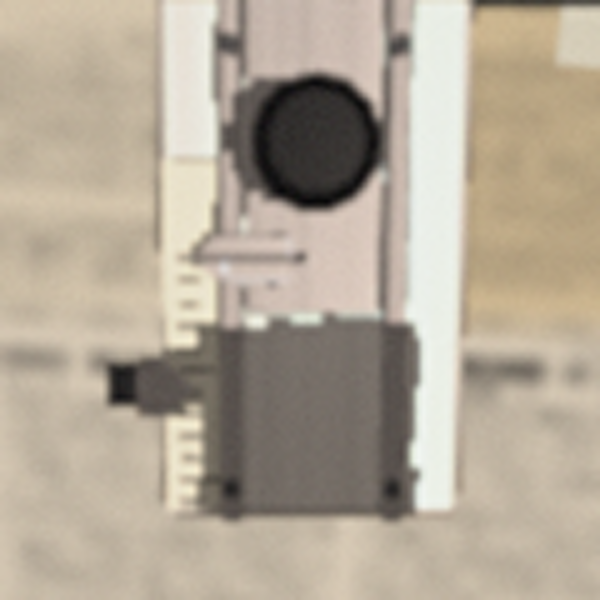

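View pics/w13.png

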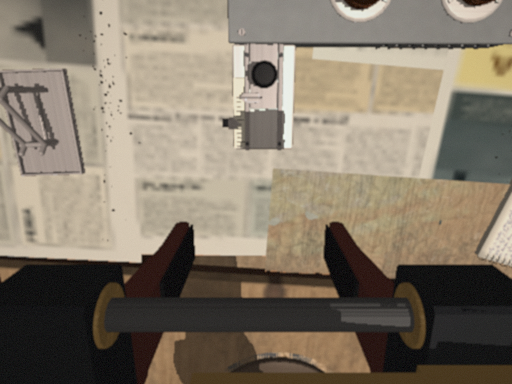

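```bash
python3 - <<'E'
from h import *
c,b,d=load('w13');P=cloud(c,d)
px=lambda x,y:((x+.5)/5-.5+201,(y+.5)/5-.5+46)
dx=np.array([np.cos(np.radians(3.85)),np.sin(np.radians(3.85))])
for z in(.045,.048):
  p=ray(c,*px(193,257),z)[:2];n=ray(c,*px(200,386),z)[:2];n0=ray(c,*px(200,375),z)[:2];n1=ray(c,*px(200,395),z)[:2]
  print(z,p,n,'travel',(p-n)@dx,(p-n0)@dx,(p-n1)@dx)
for y in (258,279,303,412,437,458,480,500):print(ray(c,*px(185,y),.046)[:2]@dx)
k=ray(c,*px(317,141),.089);print('knob',k)
q=P[65:85,252:275].reshape(-1,3);q=q[q[:,2]>.08];print(len(q),q.mean(0),q[:,2].max())
cv2.imwrite('pics/w13n.png',cv2.resize(b[90:140,215:265],None,fx=12,fy=12,interpolation=cv2.INTER_CUBIC))
E
```

```text
0.045 [0.50271516 0.08556082] [0.47470862 0.08247087] travel 0.02815081214400509 0.025702712670977734 0.03016050516957894
0.048 [0.50274433 0.08538807] [0.4749613  0.08232277] travel 0.027926147410311658 0.025497585619300326 0.029919801568300226
0.5071129673952629
0.5026212108870507
0.49744971056125487
0.4734383342901773
0.4678067925696476
0.46303950174644953
0.4580087472290589
0.4534026211592574
knob [0.52626308 0.06038374 0.089     ]
442 [0.52569723 0.06111809 0.09023355] 0.4209042865501861
```

View pics/w13n.png

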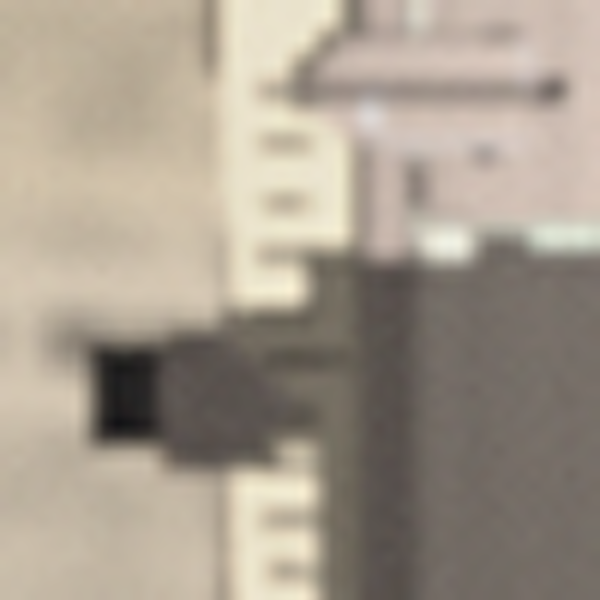

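```bash
python3 - <<'E'
from h import *
c=get_calibration('wrist');R=np.array(c['R']);o=ctrl.get_obs();E=np.array(o['eef_rot'])
print('cam in tool',E.T@(-R.T@c['t']-o['eef_pos']))
print('to above knob',E.T@(np.array([.526,.0607,.055])-o['eef_pos'])*1000)
E
```

```text
cam in tool [ 0.0762089   0.00055317 -0.16226097]
to above knob [ 95.47188325   4.49127737 203.48643224]
```

Request:
step_arm:
  increments:
    - [[0.6,40,2,30,0],[0.6,80,4,70,0],[0.6,95,4.5,110,0],[0.6,95,4.5,140,0],[0.6,95,4.5,165,0],[0.6,95,4.5,185,0],[0.6,95,4.5,197,0],[0.6,95,4.5,202,0],[0.6,95,4.5,202,0],[0.6,95,4.5,202,0]]

```text
clock: 16.9
eef_pos: [0.5259, 0.0617, 0.0574]
eef_rot: [[0.998, 0.069, 0.001], [0.069, -0.998, 0.0], [0.001, 0.0, -1.0]]
contact_force: [0.8, -0.3, -0.0]
opening: 0.0703
```

Request:
step_arm:
  increments:
    - [[-0.6,0,0,0,0],[-0.6,0,0,0,0],[-0.6,0,0,0,0],[-0.6,0,0,0,0],[-0.6,0,0,0,0],[-0.6,0,0,0,0],[-0.6,0,0,0,0],[-0.6,0,0,0,0],[-0.6,0,0,0,0],[-0.6,0,0,0,0]]
  grip_force: 25

```text
clock: 17.9
eef_pos: [0.5253, 0.0608, 0.0566]
eef_rot: [[0.998, 0.068, -0.0], [0.068, -0.998, -0.001], [-0.0, 0.001, -1.0]]
contact_force: [0.1, -6.2, 2.5]
opening: 0.0255
```

```bash
python3 - <<'E'
from h import *
o=ctrl.get_obs();print(o['clock'],o['opening'],o['eef_pos'],o['contact_force'])
c,b,d=snap('side','s14');c,b2,d=snap('wrist','w14')
cv2.imwrite('pics/s14z.png',np.hstack([cv2.resize(b[130:250,190:310],(384,384),interpolation=cv2.INTER_CUBIC),b2[:,100:500]]))
E
```

```text
17.9 0.025457193248222137 [0.52529149 0.06076342 0.05664139] [ 0.06792553 -6.21740892  2.49471947]
```

View pics/s14z.png

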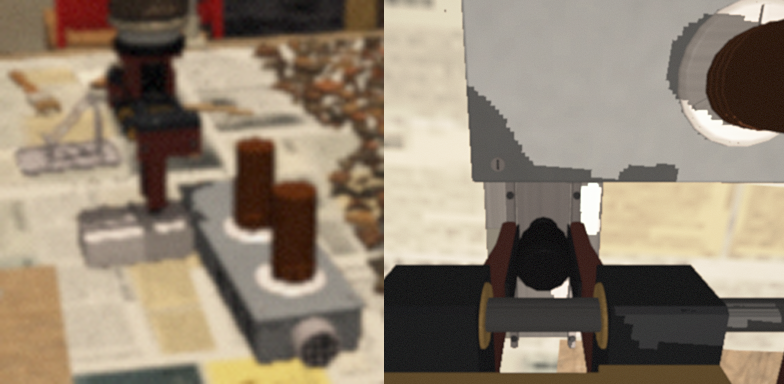

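Request:
step_arm:
  increments:
    - [[-0.6,-4,0,0,0],[-0.6,-8,0,0,0],[-0.6,-12,0,0,0],[-0.6,-16,0,0,0],[-0.6,-20,0,0,0],[-0.6,-24,0,0,0],[-0.6,-27,0,0,0],[-0.6,-29,0,0,0],[-0.6,-29,0,0,0],[-0.6,-29,0,0,0]]

```text
clock: 19.0
eef_pos: [0.4983, 0.059, 0.0567]
eef_rot: [[0.998, 0.068, 0.003], [0.068, -0.998, 0.0], [0.003, 0.0, -1.0]]
contact_force: [8.2, -5.3, -4.8]
opening: 0.0252
```

```bash
python3 - <<'E'
from h import *
o=ctrl.get_obs();print(o['clock'],o['opening'],o['eef_pos'],o['contact_force'])
dx=np.array([np.cos(np.radians(3.85)),np.sin(np.radians(3.85))]);print((o['eef_pos'][:2]-np.array([.5253,.0608]))@dx)
c,b,d=snap('side','s15');c1,b2,d2=snap('wrist','w15');c3,b3,d3=snap('top','t15')
z=lambda X:proj(c3,X)
cv2.imwrite('pics/s15z.png',np.hstack([cv2.resize(b[170:230,200:260],(400,400),interpolation=cv2.INTER_CUBIC),cv2.resize(b3[190:240,205:255],(400,400),interpolation=cv2.INTER_CUBIC)]))
E
```

```text
19.0 0.02518130668554669 [0.49826918 0.05901113 0.05671727] [ 8.19074739 -5.29442497 -4.81160078]
-0.027089926854683675
```

View pics/s15z.png

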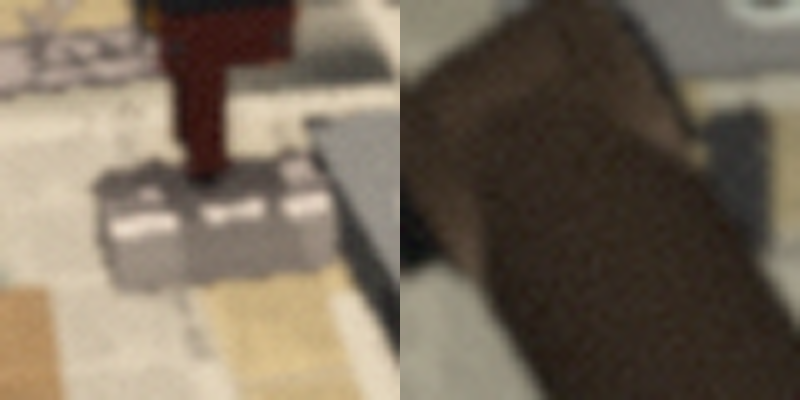

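View pics/w15.png

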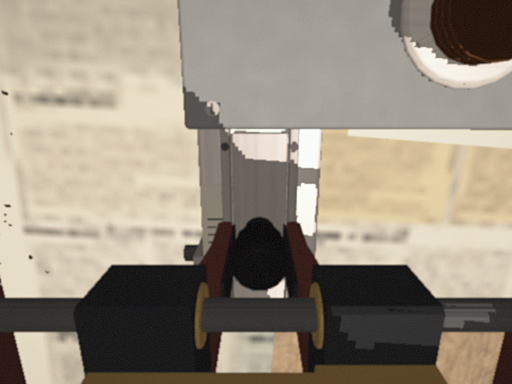

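Request:
step_arm:
  increments:
    - [[-0.6,-1,0,0,0],[-0.6,-1.5,0,0,0],[-0.6,-1.5,0,0,0],[-0.6,-1.5,0,0,0],[-0.6,-1.5,0,0,0],[-0.6,-1.5,0,0,0],[-0.6,-1.5,0,0,0],[-0.6,-1.5,0,0,0],[-0.6,-1.5,0,0,0],[-0.6,-1.5,0,0,0]]

```text
clock: 20.15
eef_pos: [0.4969, 0.0589, 0.0567]
eef_rot: [[0.998, 0.068, 0.003], [0.068, -0.998, 0.0], [0.003, 0.0, -1.0]]
contact_force: [7.5, -5.5, -6.2]
opening: 0.0252
```

Request:
step_arm:
  increments:
    - [[-0.6,0,0,0,0],[-0.6,0,0,0,0],[-0.6,0,0,0,0],[-0.6,0,0,0,0],[-0.6,0,0,0,0],[-0.6,0,0,0,0],[-0.6,0,0,0,0],[-0.6,0,0,0,0],[-0.6,0,0,0,0],[-0.6,0,0,0,0]]

```text
clock: 21.15
eef_pos: [0.4969, 0.0589, 0.0567]
eef_rot: [[0.998, 0.068, 0.003], [0.068, -0.998, 0.0], [0.003, 0.0, -1.0]]
contact_force: [7.9, -3.9, -6.1]
opening: 0.0252
```

```bash
python3 - <<'E'
from h import *
dx=np.array([np.cos(np.radians(3.85)),np.sin(np.radians(3.85))])
o=ctrl.get_obs();print(o['clock'],o['opening'],o['eef_pos'],o['contact_force'],(o['eef_pos'][:2]-np.array([.5253,.0608]))@dx)
c,b,d=snap('wrist','w16')
cw,_,_=load('w13');s=lambda x,y:(90/1+0,0)
print('screw before',ray(cw,215+127/12-.5,90+393/12-.5,.05)[:2]@dx)
cv2.imwrite('pics/w16z.png',cv2.resize(b[205:275,170:280],None,fx=7,fy=7,interpolation=cv2.INTER_CUBIC))
c,b2,d=snap('side','s16');cv2.imwrite('pics/s16z.png',cv2.resize(b2[150:240,200:320],None,fx=6,fy=6,interpolation=cv2.INTER_CUBIC))
E
```

```text
21.15 0.025157924436935614 [0.49690872 0.05892055 0.05672003] [ 7.88413741 -3.89787284 -6.13152125] -0.02845340070628575
screw before 0.4801305191048624
```

View pics/w16z.png

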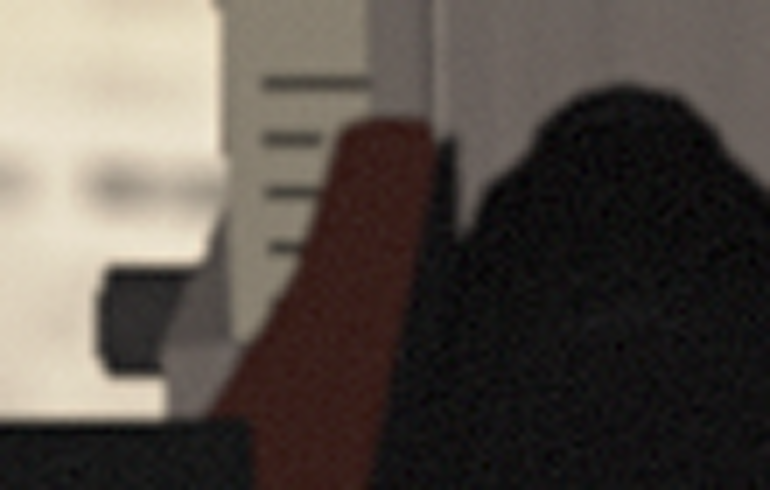

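View pics/s16z.png

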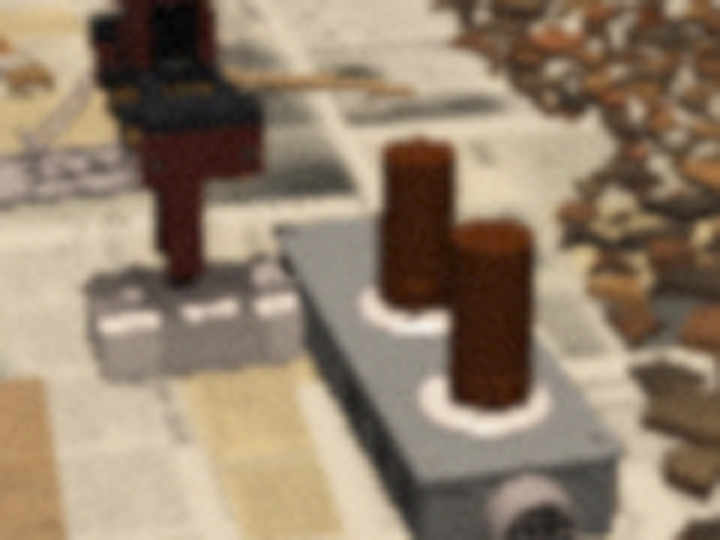

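```bash
python3 - <<'E'
from h import *
dx=np.array([np.cos(np.radians(3.85)),np.sin(np.radians(3.85))])
for t,u,v in(('w13',215+127/12,90+393/12),('w16',170+147/7,205+320/7)):
  c,b,d=load(t)
  for z in(.04,.046,.05,.055):print(t,z,ray(c,u-.5,v-.5,z)[:2]@dx)
  P=cloud(c,d);print('d',P[int(v),int(u)-1:int(u)+2])
c,b,d=load('w16')
for y in (82,138,192,246):print('tick',ray(c,170+285/7-.5,205+y/7-.5,.044)[:2]@dx)
E
```

```text
w13 0.04 0.4793381967835332
w13 0.046 0.47981359017633074
w13 0.05 0.4801305191048624
w13 0.055 0.48052668026552703
d [[0.47282599 0.10297409 0.02798198]
 [0.47303835 0.10164631 0.02949979]
 [0.47320834 0.10037353 0.03052641]]
w16 0.04 0.48580697863970707
w16 0.046 0.48880535158787786
w16 0.05 0.4908042668866584
w16 0.055 0.49330291101013396
d [[0.47514857 0.10093536 0.0297884 ]
 [0.47491026 0.10040523 0.0292377 ]
 [0.47455285 0.09991577 0.02845428]]
tick 0.5092220436192141
tick 0.5043068313094812
tick 0.49949959756866785
tick 0.4946246077594638
```

```bash
python3 - <<'E'
from h import *
print(workorder.finish_job()); print(ctrl.get_obs()['clock'])
E
```

```text
the job is handed in; nothing more can be done
None
the job is handed in; nothing more can be done
```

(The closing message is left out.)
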